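# Clamp the perfume bottle in its assembly jig

### The arm

A 6-joint arm with a two-finger parallel gripper is mounted at the origin on the work surface. World frame = base frame: x ahead of the robot, y to its left, z up, the work surface at z = 0. Lengths are in m, angles in rad, forces in N, time in s.
With the tool pointing down it reaches from about 0.35 to 0.975 m from the base axis. Payload 4.9 kg.
Tool frame: the origin (TCP) lies at the very end of the fingers, on their centre line; the grasp point (between the pads) lies 19 mm behind it; y points along the fingers, z is the direction in which the jaws open and shut, and the axes are right-handed (so a half turn about y gives the same grasp; the last joint's range is limited). The gripper opens to 85 mm and grips with 20 to 120 N. Pads are 22 mm wide; open, the fingers measure 114 mm over their backs; the gripper's body (76 mm by 85 mm) begins 54 mm behind the grasp point. The pads swing forward as they close: fully open they stand 13 mm farther back than shut.
Start: joints at [1.155, 0.053, 1.613, -0, 1.476, -0.119], TCP at [0.183, 0.598, 0.231] pointing down, gripper open.
Joint ranges: [-3.01, 3.01], [-1.01, 2.22], [0.06, 2.58], [-1.02, 4.17], [0.09, 2.62], [-3.14, 3.14]. Speed limits (rad/s): [2.57, 2.57, 3.14, 3.14, 3.14, 3.14].

### API

Orientations are given as a rotation vector (axis times angle).
In Python, from station import monitor, viewer, ticket gives the robot as it stands.
- The arm moves only by the tool servo_tool, never from a script. Its argument "commands" is one flat list of numbers, 7 for each row, row after row: the turn, a rotation vector about the tool's x, y, z in rad, then the shift along the tool's x, y, z in cm, then the opening, from 0 (shut) to 1 (fully open). In form: [rx, ry, rz, dx, dy, dz, claw, rx, ry, rz, dx, dy, dz, claw, ...]. A call has 1 to 20 rows; each row shifts and turns the pose as measured when the row begins, along the tool's axes as they then stand; what a row does not reach is not made up. A row lasts 1/10 s, in which the tool goes at most 50 mm and 8.59 degrees, less where a joint would pass 70% of its speed; a pose out of reach is approached as far as the arm can. A call is refused whole if a number of a shift passes 5 or a number of a turn 0.15, either way. A call with a gripper value outside its range is refused whole. The fingers move at their own pace and stop on an object; "grip_force" is the grip in N (left out, the last holds). Time passes only in rows, so rows that do not move let the fingers close. It gives the time, the measured TCP pose, the force and the opening at its end, in the units of the state.
- monitor.get_obs(): the state, without advancing time (a new reading comes with each control period).
- viewer.get_image(name): name is "scene" or "side" or "wrist"; returns a dict with "frame" (384x512x3 uint8, red, green, blue), "depth" (384x512 float32, m along the optical axis (not along the pixel's ray), 0 where there is no reading), "camera_matrix" (3x3 intrinsics, pixels), "cam_to_world" (4x4, takes a point from camera to world coordinates). Camera axes: x right, y down, z forward; pixel columns grow to the right and rows downward; lengths in m; the calibration is good to about 2 mm. A picture is of the moment at which its call begins.
- ticket.finish_job(): hands the job in, once; it reports no verdict.
The state is a dict: "t": time; "q": joint angles; "dq": joint speeds; "effort": joint torques, N m; "tool_pos": TCP position; "tool_rot": TCP orientation; "contact_force": force on the tool from outside, world axes, zero at the start; "wrist_torque": the same for the moment, N m; "opening": finger opening in m.
Only numpy, scipy, OpenCV 4.12 (cv2) and the standard library are available. Lean on these libraries where they do the work, as an engineer would, in place of code of your own. Each camera call takes 0.05 s, during which the arm holds its last target.

### The job

Clamp the bottle that lies in one of the two assembly jigs: with a finger push that jig's strap round over the bottle until it stands fully home against its stop, and only then push its cam lever all the way down. Only push, grasp and lift nothing, leave the bottle lying in its cradle without leaning on it, and leave the empty jig and everything else as they are.

Things in the scene. Friction and masses are not known exactly. Their poses are not given: they have to be found in the camera images.
- jig: Bottle jig with a bottle lying in it: plywood base 140 (x) x 210 (y) x 12 mm, fixed. Origin: centre of its underside, z up. In its frame (mm): cradle at the origin between two rails along x at y +-26, tops at z 28; round strap post at y +75; grey cam post 34 x 14 at y -96, top at z 116; strap stop block x -21 to -12 at y -82, under the cam.
- strap (a joint): Loaded jig's strap, rad, about a vertical axis at the jig's x 0, y +75 mm: at angle a it points along (sin a, -cos a) of the jig. 0 = closed, over the bottle against its stop; positive = swung open towards the jig's +x; starts 0.8 to 1.3, limit 1.5. Plain friction, about 1 N at 95 mm from the axis; stays where left.
- strap_push (a point): Point inside the loaded jig's strap, on its centre line at half height, 85 mm from its axis. The strap is a level aluminium bar 22 mm wide, 18 mm high (z 66 to 84 above the table), reaching 155 mm from its axis; its axis has a bolt head up to z 90.
- lever (a joint): Loaded jig's cam lever, rad, about a pin along y at the jig's x 0, y -76, z 102 mm. 0 = up, leaning 0.436 rad from vertical towards the jig's -x; grows as it goes down to 1.17 = fully down, level, pointing to the jig's -x (end of travel); starts 0 to 0.2. Plain friction, about 3 N at 70 mm from the pin; stays where left.
- lever_tip (a point): Middle of the free end of the loaded jig's cam lever, 88 mm from its pin. The lever is a steel bar 10 mm thick, 14 wide, its outer 36 mm a black grip 12 thick, 18 wide (along the jig's y).
- bottle: Amber glass bottle with a paper label, lying along the jig's x between the rails with its neck to the jig's -x: body 44 mm across, 92 mm long, neck 22 mm across, 22 mm long, about 130 to 250 g. Origin: lowest line of the body, at mid length; it lies 16 mm above the table, its upper side at 60 mm, 6 mm below the closed strap's metal.
- spare_jig: The second jig, the same in every size and way of working, but with an empty cradle. Not to be used.
- spare_strap (a joint): Strap of the empty jig, values as for joint strap. Leave it open.
- spare_lever (a joint): Cam lever of the empty jig, values as for joint lever. Leave it up.
- spare_strap_push (a point): Point in the empty jig's strap, 85 mm from its axis, as strap_push.
- spare_lever_tip (a point): Middle of the free end of the empty jig's cam lever, as lever_tip.
- dropper: Bystander: small amber dropper bottle, 36 mm across, 97 mm high, standing between the jigs; origin under its centre.
- beaker: Bystander: glass beaker, 54 mm across, 65 mm high; origin under its centre.
- collar: Bystander: steel pump collar (ring), 28 mm across, 14 mm high; origin under its centre.
- cap: Bystander: aluminium bottle cap, 26 mm across, 28 mm high; origin under its centre.
- scale: Bystander: flat pocket scale, 100 x 140 x 22 mm; origin under its centre.
- cup: Bystander: white plastic cup, 80 mm across, 95 mm high; origin under its centre.
- flask: Bystander: amber bottle, 54 mm across, 105 mm high; origin under its centre.
Things that resemble listed ones, but are neither listed nor needed, are in the scene too. Leave any purple look-alike of the bottle alone.

How it is judged:
On the way, in this order (a step that is already met when the one before it is completed fails the run):
1. the loaded jig's strap is home over the bottle, its lever still up (value of joint strap below 0.05 rad and value of joint lever below 0.45 rad), for 0.2 s.
2. the cam lever is fully down with the strap home (value of joint strap below 0.05 rad and value of joint lever above 1.07 rad), for 0.2 s.
At the end, for the whole second after the job is handed in: Loaded jig: strap within 0.05 rad of its stop, lever within 0.1 rad of fully down, bottle at rest in its cradle (within about 20 mm along it, 12 mm across) (all of step 2 and linear speed of bottle below 0.02 m/s and x of bottle in the frame of jig between -0.025 and 0.027 m and y of bottle in the frame of jig between -0.012 and 0.012 m and z of bottle in the frame of jig below 0.026 m); the robot touches nothing.
It fails at once if the loaded jig's lever pushed down while its strap is not home (value of joint strap above 0.12 rad and value of joint lever above 0.5 rad).
It fails at once if the bottle lifted or turned out of its cradle (z of bottle in the frame of jig above 0.028 m or y of bottle in the frame of jig above 0.02 m or y of bottle in the frame of jig below -0.02 m).
It fails at once if more than 12 N pressed on the glass bottle by the fingers (contact force between the fingers and bottle above 12 N).
It fails at once if the empty jig's strap or lever moved by more than 20 mm (distance of any of spare_strap_push, spare_lever_tip from where it was at the start of the episode above 0.02 m).
It fails at once if a bystander lifted, shifted by more than 30 mm or tipped over (distance of any of dropper, beaker, collar, cap, scale, cup, flask from where it was at the start of the episode above 0.03 m or angle between any of dropper, beaker, collar, cap, scale, cup, flask's own z axis and vertical above 0.5 rad).
It also fails if it takes over 54 s, if anything falls off the work surface, if the arm or the gripper's body presses on something with over 40 N, if the wrist force passes 120 N, or if a joint passes its speed limit or range.

## Working session

There is one attempt and no reset: what is moved stays moved. The work goes in short steps, Python scripts to look and compute and a tool call to move; the robot and the scene stay as the last step left them, time stands still between calls to the robot, and variables do not carry over. Pictures are saved under pics/ and viewed, and the job is handed in when it is done.

Besides the shell and the picture viewer there is one more tool, called after "Call:" as name(argument=value, ...) on one line, values as JSON. servo_tool: Moves the arm, as the interface text tells. Its arguments: {"type":"object","properties":{"commands":{"type":"array","items":{"type":"number"}},"grip_force":{"type":"number"}},"required":["commands"]}

```bash
mkdir -p pics; cat > h.py <<'E'
import numpy as np, cv2
from station import monitor, viewer, ticket
def grab(name,out=None):
    d=viewer.get_image(name)
    if out: cv2.imwrite('pics/'+out,d['frame'][:,:,::-1])
    np.savez('%s.npz'%name,**d)
    return d
def load(name): return dict(np.load('%s.npz'%name))
def pt(d,u,v):
    K=d['camera_matrix'];T=d['cam_to_world'];z=float(d['depth'][v,u])
    p=np.array([(u-K[0,2])*z/K[0,0],(v-K[1,2])*z/K[1,1],z,1]);return (T@p)[:3]
def ray(d,u,v,h):
    K=d['camera_matrix'];T=d['cam_to_world']
    r=T[:3,:3]@np.array([(u-K[0,2])/K[0,0],(v-K[1,2])/K[1,1],1]);o=T[:3,3]
    return o+r*(h-o[2])/r[2]
def proj(d,p):
    K=d['camera_matrix'];T=np.linalg.inv(d['cam_to_world']);c=T@np.append(p,1);c=c[:3]/c[2];return (K@c)[:2]
def cloud(d):
    K=d['camera_matrix'];T=d['cam_to_world'];z=d['depth'];v,u=np.indices(z.shape)
    P=np.stack([(u-K[0,2])*z/K[0,0],(v-K[1,2])*z/K[1,1],z],-1)
    return P@T[:3,:3].T+T[:3,3]
E
python3 - <<'E'
from h import *
for n in('scene','side','wrist'):
    d=grab(n,n+'0.png');print(n,d['cam_to_world'].round(3).tolist(),d['camera_matrix'][0,0])
o=monitor.get_obs();print(o)
E
```

```text
scene [[-0.563, 0.51, -0.651, 1.268], [0.826, 0.365, -0.429, 0.472], [0.018, -0.779, -0.627, 0.799], [0.0, 0.0, 0.0, 1.0]] 358.8333151947181
side [[0.717, -0.385, 0.581, -0.273], [-0.697, -0.378, 0.609, -0.895], [-0.015, -0.842, -0.54, 0.934], [0.0, 0.0, 0.0, 1.0]] 398.3853473911986
wrist [[0.292, 0.919, 0.266, 0.116], [0.956, -0.28, -0.083, 0.618], [-0.002, 0.278, -0.96, 0.373], [0.0, 0.0, 0.0, 1.0]] 292.22344852748614
{'t': 0.15, 'q': array([ 1.15498683e+00,  5.32224438e-02,  1.61403978e+00,  2.55688856e-05,
        1.47598347e+00, -1.18964135e-01]), 'dq': array([ 0.00037079, -0.00164811, -0.00351836, -0.00018848,  0.00012847,
       -0.00090095]), 'effort': array([ 8.67388644e-05, -3.94243634e+01, -3.70721376e+01, -1.58809194e-04,
        4.77519512e-03,  4.95051108e-05]), 'tool_pos': array([0.18258064, 0.59720656, 0.2302982 ]), 'tool_rot': array([-1.55980007,  0.2334032 , -0.23267625]), 'contact_force': array([ 0.06942592, -0.24913218,  0.30455696]), 'wrist_torque': array([ 0.0444237 ,  0.00074126, -0.04598008]), 'opening': 0.08533649974974053}
```

View pics/scene0.png

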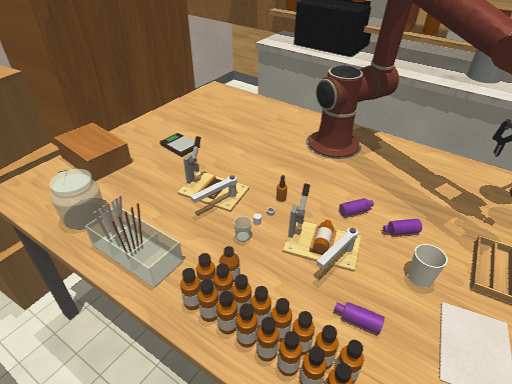

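View pics/side0.png

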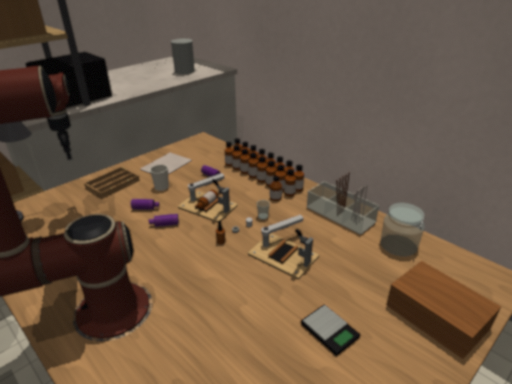

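View pics/wrist0.png

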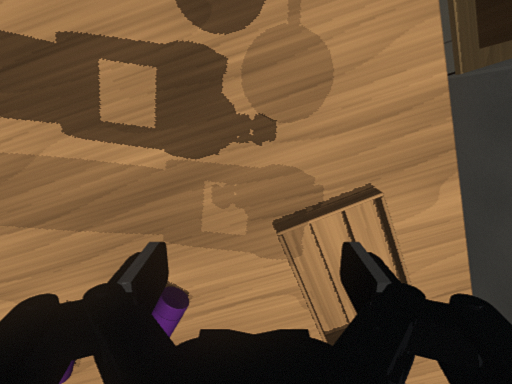

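Scene view: the candidates are jig A at (323,243), holding an amber bottle with a label at (324,237), and jig B at (213,190), whose cradle looks empty and dark. The purple look-alikes at (356,207), (403,227) and (360,318) lie loose on the table. I choose jig A and check it in a close crop.

```bash
python3 - <<'E'
from h import *
d=load('scene');s=load('side')
f=d['frame'][:,:,::-1]
a=cv2.resize(f[170:290,160:380],None,fx=3.6,fy=3.6,interpolation=cv2.INTER_CUBIC)
cv2.imwrite('pics/crop0.png',a)
b=cv2.resize(s['frame'][160:280,160:330,::-1],None,fx=4.5,fy=4.5,interpolation=cv2.INTER_CUBIC)
cv2.imwrite('pics/crop1.png',b)
P=cloud(d)
for n,(u,v) in dict(bottle=(324,237),base=(295,247),straptip=(325,265),leverTip=(306,187),dropper=(281,190),cap=(257,219),beaker=(243,230),collar=(270,211),flask=(230,260),cup=(425,265),lev2=(196,142)).items(): print(n,P[v,u].round(3))
E
```

```text
bottle [0.574 0.235 0.061]
base [0.615 0.168 0.014]
straptip [0.674 0.285 0.074]
leverTip [0.535 0.143 0.174]
dropper [0.454 0.018 0.052]
cap [0.593 0.018 0.027]
beaker [0.681 0.029 0.058]
collar [0.515 0.017 0.002]
flask [0.806 0.08  0.082]
cup [0.544 0.497 0.093]
lev2 [ 0.522 -0.283  0.163]
```

View pics/crop0.png

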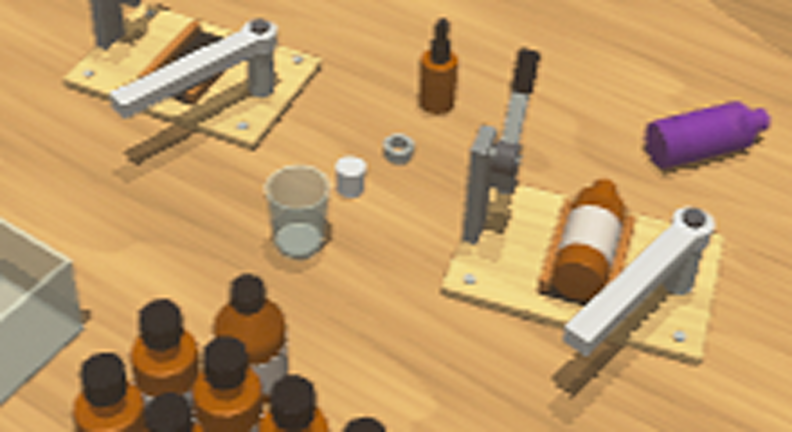

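View pics/crop1.png

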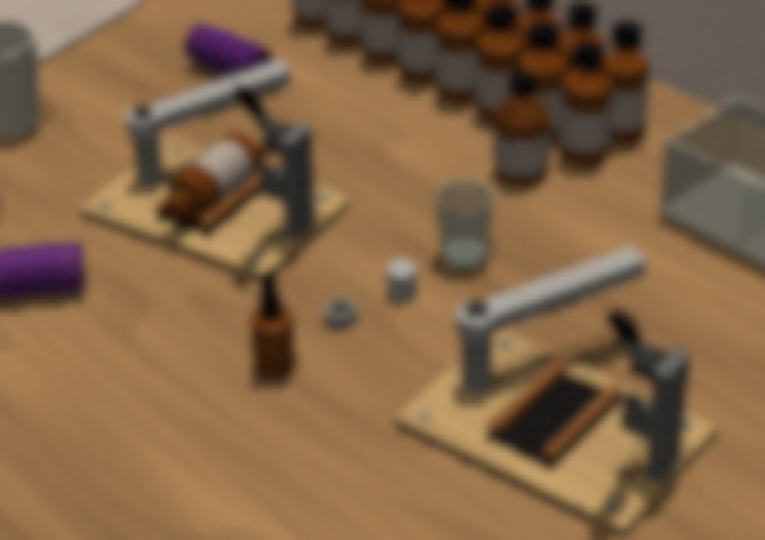

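The crops confirm it: the left jig in the side view (right in the scene view) holds the amber labelled bottle, its strap is open and its lever is up. The other cradle is empty. Next I measure the pose.

```bash
python3 - <<'E'
from h import *
for n in('scene','side'):
    d=load(n);P=cloud(d)
    near=(np.hypot(P[...,0]-.6,P[...,1]-.24)<.17)&(d['depth']>0)
    m=near&(P[...,2]>.007)&(P[...,2]<.018)
    m=cv2.morphologyEx(m.astype(np.uint8),cv2.MORPH_OPEN,np.ones((2,2)))
    nn,l,st,_=cv2.connectedComponentsWithStats(m)
    k=1+np.argmax(st[1:,4]);q=P[l==k][:,:2].astype(np.float32)
    r=cv2.minAreaRect(q*1000);print(n,'base',len(q),r)
    # strap
    rgb=d['frame'].astype(int)
    g=near&(P[...,2]>.078)&(P[...,2]<.093)&(abs(rgb[...,0]-rgb[...,2])<40)
    nn,l,st,_=cv2.connectedComponentsWithStats(g.astype(np.uint8))
    k=1+np.argmax(st[1:,4]);q=P[l==k][:,:2].astype(np.float32);print('strap',len(q),cv2.minAreaRect(q*1000),st[k])
    print(cv2.boxPoints(cv2.minAreaRect(q*1000)).round().tolist())
    hh=near&(P[...,2]>.12);q=P[hh];print('lever',len(q));
    if len(q): print(q[np.argsort(-q[:,2])][::max(1,len(q)//12)].round(3).tolist())
d=load('scene');print('bolt',ray(d,352.5,230.5,.09))
E
```

```text
scene base 839 ((875.8346557617188, 327.80877685546875), (829.2586059570312, 109.09294128417969), 27.625444412231445)
strap 433 ((602.1806640625, 287.926513671875), (29.475324630737305, 167.1327667236328), 82.9888916015625) [317 228  41  39 433]
[[517.0, 283.0], [683.0, 263.0], [687.0, 292.0], [521.0, 313.0]]
lever 144
[[0.531, 0.14, 0.181], [0.526, 0.135, 0.176], [0.534, 0.146, 0.172], [0.539, 0.146, 0.168], [0.54, 0.141, 0.163], [0.543, 0.139, 0.16], [0.545, 0.147, 0.154], [0.547, 0.14, 0.148], [0.55, 0.148, 0.143], [0.548, 0.151, 0.136], [0.558, 0.154, 0.133], [0.557, 0.141, 0.126]]
side base 463 ((189.7091064453125, -330.36065673828125), (1446.345458984375, 200.77081298828125), 58.558876037597656)
strap 138 ((594.9533081054688, 283.63763427734375), (32.38737869262695, 168.9397735595703), 83.0477294921875) [188 174  36  16 138]
[[509.0, 278.0], [677.0, 257.0], [681.0, 289.0], [513.0, 310.0]]
lever 49
[[0.524, 0.136, 0.178], [0.527, 0.134, 0.177], [0.528, 0.129, 0.175], [0.523, 0.141, 0.172], [0.522, 0.141, 0.168], [0.536, 0.134, 0.161], [0.535, 0.133, 0.157], [0.539, 0.132, 0.151], [0.54, 0.135, 0.145], [0.548, 0.138, 0.14], [0.552, 0.138, 0.134], [0.554, 0.141, 0.127], [0.553, 0.146, 0.121]]
bolt [0.53255337 0.2979034  0.09      ]
```

```bash
python3 - <<'E'
from h import *
Q=[]
for n in('scene','side'):
    d=load(n);P=cloud(d)
    near=(np.hypot(P[...,0]-.57,P[...,1]-.22)<.15)&(d['depth']>0)
    m=near&(P[...,2]>.0075)&(P[...,2]<.0165)
    nn,l,st,_=cv2.connectedComponentsWithStats(m.astype(np.uint8),connectivity=4)
    k=1+np.argmax(st[1:,4]);q=P[l==k][:,:2].astype(np.float32)
    r=cv2.minAreaRect(q*1000);print(n,'base',len(q),r, cv2.boxPoints(r).round().tolist())
    # corners of mask in image
    vis=d['frame'].copy();vis[l==k]=[255,0,255]
    y0,x0=(200,270) if n=='scene' else (180,165)
    cv2.imwrite('pics/mask_%s.png'%n,cv2.resize(vis[y0:y0+80,x0:x0+110,::-1],None,fx=7,fy=7,interpolation=cv2.INTER_NEAREST))
    # grey cam post top
    rgb=d['frame'].astype(int)
    g=near&(P[...,2]>.111)&(P[...,2]<.121)&(np.ptp(rgb,axis=-1)<40)
    print('posttop',P[g].round(3).tolist()[:40])
    b=near&(P[...,2]>.04)&(P[...,2]<.065)&(rgb[...,0]-rgb[...,2]>40)
    print('bottle',b.sum(),cv2.minAreaRect((P[b][:,:2]*1000).astype(np.float32)))
E
```

```text
scene base 824 ((562.6832275390625, 175.77670288085938), (142.83865356445312, 112.25965118408203), 15.766190528869629) [[479.0, 210.0], [509.0, 102.0], [647.0, 141.0], [616.0, 249.0]]
posttop [[0.561, 0.124, 0.116], [0.56, 0.127, 0.117], [0.568, 0.125, 0.118], [0.565, 0.127, 0.117], [0.566, 0.13, 0.119], [0.563, 0.132, 0.118], [0.559, 0.133, 0.116], [0.569, 0.126, 0.115], [0.569, 0.129, 0.117], [0.567, 0.131, 0.117], [0.564, 0.133, 0.115], [0.578, 0.127, 0.118], [0.577, 0.13, 0.119], [0.575, 0.132, 0.119], [0.569, 0.133, 0.115], [0.57, 0.136, 0.117], [0.567, 0.144, 0.119], [0.564, 0.146, 0.118], [0.563, 0.149, 0.119], [0.563, 0.152, 0.121], [0.56, 0.153, 0.119], [0.58, 0.129, 0.117], [0.578, 0.131, 0.116], [0.577, 0.133, 0.117], [0.574, 0.135, 0.116], [0.57, 0.137, 0.114], [0.569, 0.142, 0.116], [0.568, 0.145, 0.117], [0.569, 0.148, 0.119], [0.566, 0.15, 0.118], [0.566, 0.153, 0.119], [0.562, 0.154, 0.117], [0.587, 0.129, 0.118], [0.579, 0.129, 0.112], [0.581, 0.133, 0.116], [0.579, 0.135, 0.116], [0.58, 0.138, 0.118], [0.576, 0.143, 0.117], [0.575, 0.145, 0.118], [0.572, 0.147, 0.11
[... 586 characters left out ...]
75, 0.142, 0.113], [0.574, 0.135, 0.116], [0.577, 0.132, 0.116], [0.578, 0.128, 0.118], [0.582, 0.126, 0.116], [0.553, 0.147, 0.116], [0.559, 0.148, 0.113], [0.56, 0.142, 0.115], [0.564, 0.142, 0.113], [0.569, 0.141, 0.111], [0.566, 0.131, 0.117], [0.569, 0.129, 0.116], [0.572, 0.126, 0.117], [0.58, 0.13, 0.111], [0.558, 0.14, 0.112], [0.557, 0.134, 0.115], [0.562, 0.133, 0.113], [0.562, 0.127, 0.116], [0.563, 0.123, 0.117], [0.572, 0.127, 0.112], [0.573, 0.122, 0.113], [0.555, 0.131, 0.113], [0.559, 0.13, 0.111], [0.556, 0.121, 0.117], [0.563, 0.122, 0.113], [0.557, 0.121, 0.112]]
bottle 130 ((545.5451049804688, 213.2540740966797), (153.93157958984375, 115.40679168701172), 80.8801498413086)
```

View pics/mask_scene.png

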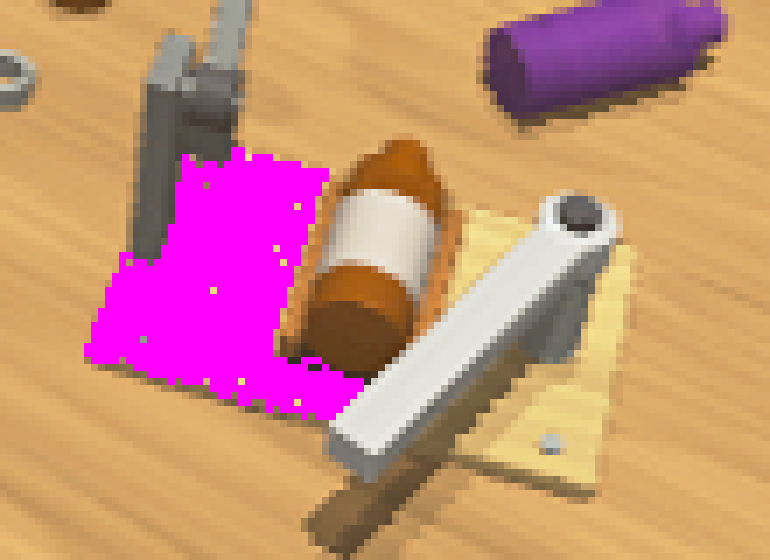

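```bash
python3 - <<'E'
from h import *
d=load('scene')
C={'BL':(282.1,251.9),'BR':(354.6,270),'TR':(360.7,235)}
W={k:ray(d,*v,.012) for k,v in C.items()}
for k in W: print(k,W[k].round(4))
print('center',((W['BL']+W['TR'])/2).round(4)); 
e=W['BR']-W['BL'];f=W['BR']-W['TR'];print(np.linalg.norm(e),np.linalg.norm(f),np.degrees(np.arctan2(-e[0],e[1])),np.degrees(np.arctan2(f[1],f[0])))
# refine yaw/center
L={'BL':(.07,-.105),'BR':(.07,.105),'TR':(-.07,.105)}
A=np.array([L[k] for k in C]);B=np.array([W[k][:2] for k in C])
A=np.vstack([A,[0,.075]]);B=np.vstack([B,ray(d,352.5,230.5,.09)[:2]])
a=A-A.mean(0);b=B-B.mean(0);th=np.arctan2((a[:,0]*b[:,1]-a[:,1]*b[:,0]).sum(),(a*b).sum())
R=np.array([[np.cos(th),-np.sin(th)],[np.sin(th),np.cos(th)]]);c=B.mean(0)-R@A.mean(0)
print('yaw',np.degrees(th),'c',c,'res mm',((B-(A@R.T+c))*1000).round(1).tolist())
P=cloud(d);J=(P[...,:2]-c)@R
near=(abs(J[...,0])<.22)&(abs(J[...,1])<.14)&(d['depth']>0)
rgb=d['frame'].astype(int)
g=near&(P[...,2]>.079)&(P[...,2]<.088)&(np.ptp(rgb,axis=-1)<40)&(J[...,1]>0)&(J[...,0]>.02)
q=J[g];v=q-[0,.075];vx,vy,_,_=cv2.fitLine(q.astype(np.float32),cv2.DIST_HUBER,0,.01,.01).ravel()[:4]
print('strap angle',np.arctan2(abs(vx),-vy*np.sign(vx)), np.arctan2(v[:,0].mean(),-v[:,1].mean()),'r',np.hypot(*v.T).max())
for n in('scene','side'):
    d=load(n);P=cloud(d);J=(P[...,:2]-c)@R
    g=(abs(J[...,0])<.1)&(abs(J[...,1]+.076)<.03)&(P[...,2]>.125)
    x=J[...,0][g];z=P[...,2][g];vx,vz,_,_=cv2.fitLine(np.c_[x,z].astype(np.float32),cv2.DIST_HUBER,0,.01,.01).ravel()
    print(n,'lever ang',np.arctan2(-vx*np.sign(vz),abs(vz))-.436, np.arctan2(-x.mean(),z.mean()-.102)-.436,'y',J[...,1][g].mean(),'r',np.hypot(x,z-.102).max())
    top=np.argsort(-z)[:8]; print(x[top].mean(),z[top].mean())
E
```

```text
BL [0.6511 0.1462 0.012 ]
BR [0.5917 0.344  0.012 ]
TR [0.4552 0.3069 0.012 ]
center [0.5531 0.2266 0.012 ]
0.2064656851718806 0.1414764189331652 16.71191777233026 15.181708086280874
yaw 16.564545243147432 c [0.55366952 0.22564013] res mm [[0.4, 1.3], [0.9, -2.3], [-1.5, 0.6], [0.3, 0.4]]
strap angle 1.1028655 1.1251674497612145 r 0.15394998608414318
scene lever ang 0.11536181 0.12210629607261198 y -0.0755196834320682 r 0.0924495835247125
-0.047028492304938246 0.1788928992511562
side lever ang 0.09411901 0.2335131789174581 y -0.07900523552310756 r 0.0940906962163205
-0.052002667304425765 0.17688187650988868
```

```bash
cat >> h.py <<'E'
from scipy.spatial.transform import Rotation as Ro
TH=np.radians(16.2); RJ=np.array([[np.cos(TH),-np.sin(TH)],[np.sin(TH),np.cos(TH)]]); CJ=np.array([.5534,.2256])
def jig2w(x,y,z): return np.append(CJ+RJ@np.array([x,y])/1000,z/1000)
def w2jig(p): return np.append((np.asarray(p[:2])-CJ)@RJ,p[2])*1000
def st():
    o=monitor.get_obs();R=Ro.from_rotvec(o['tool_rot']).as_matrix();return o,R
def shifts(targets):  # targets jig mm -> tool cm, constant orientation
    o,R=st();p=o['tool_pos'];print('t',o['t'],'tcp jig',w2jig(p).round(1),'F',o['contact_force'].round(1))
    for t in targets:
        w=jig2w(*t);s=R.T@(w-p)*100;print(t,'cm',s.round(2));p=w
def yawinfo():
    o,R=st();ex=np.append(RJ[:,0],0)
    print('tool x,y,z in world',R.T.round(3).tolist());print('tool in jig x:',(R.T@ex).round(3))
E
python3 - <<'E'
from h import *
yawinfo();shifts([(102,79,231),(102,79,72)])
d=load('scene');P=cloud(d);t=jig2w(102,79,0)
m=(np.hypot(P[...,0]-t[0],P[...,1]-t[1])<.07)&(d['depth']>0);print(P[m][:,2].max())
E
```

```text
tool x,y,z in world [[0.956, -0.293, -0.0], [-0.001, -0.002, -1.0], [0.293, 0.956, -0.002]]
tool in jig x: [ 0.837 -0.001  0.548]
t 0.15 tcp jig [-252.4  460.3  230.3] F [ 0.1 -0.2  0.3]
(102, 79, 231) cm [ 50.54  -0.06 -12.49]
(102, 79, 72) cm [ 0.   15.9   0.03]
0.08816093156412907
```

Call:
servo_tool(commands=[0,-0.145,0,0,0,0,0,0,-0.145,0,0,0,0,0,0,-0.145,0,0,0,0,0,0,-0.145,0,0,0,0,0,0,0,0,0,0,0,0], grip_force=60)

```text
t: 0.65
tool_pos: [0.182, 0.596, 0.2276]
tool_rot: [-1.563, -0.235, 0.241]
contact_force: [-0.2, 1.0, -0.2]
opening: 0.0122
```

```bash
python3 - <<'E'
from h import *
yawinfo();shifts([(102,84,231),(102,84,74)])
E
```

```text
tool x,y,z in world [[0.954, 0.298, -0.004], [-0.002, -0.006, -1.0], [-0.298, 0.954, -0.005]]
tool in jig x: [ 1.    -0.004 -0.02 ]
t 0.65 tcp jig [-253.3  459.3  227.6] F [-0.2  1.  -0.2]
(102, 84, 231) cm [ 34.76  -0.31 -38.24]
(102, 84, 74) cm [ 0.06 15.7   0.07]
```

Call:
servo_tool(commands=[0,0,0,3,0,-3.3,0,0,0,0,3,0,-3.3,0,0,0,0,3,0,-3.3,0,0,0,0,3,0,-3.3,0,0,0,0,3,0,-3.3,0,0,0,0,3,0,-3.3,0,0,0,0,3,0,-3.3,0,0,0,0,3,0,-3.3,0,0,0,0,3,0,-3.3,0,0,0,0,3,0,-3.3,0,0,0,0,3,0,-3.3,0,0,0,0,1.5,0,-1.6,0,0,0,0,0,0,0,0])

```text
t: 1.95
tool_pos: [0.635, 0.3188, 0.223]
tool_rot: [-1.567, -0.2, 0.211]
contact_force: [-0.4, 0.5, 0.4]
opening: 0.0001
```

```bash
python3 - <<'E'
from h import *
yawinfo();shifts([(102,84,150),(102,84,73)])
d=grab('wrist','wrist1.png')
E
```

```text
tool x,y,z in world [[0.966, 0.259, -0.008], [-0.006, -0.007, -1.0], [-0.259, 0.966, -0.005]]
tool in jig x: [ 1.    -0.008  0.021]
t 1.95 tcp jig [104.3  66.7 223. ] F [-0.4  0.5  0.4]
(102, 84, 150) cm [-0.21  7.29  1.76]
(102, 84, 73) cm [0.06 7.7  0.04]
```

View pics/wrist1.png

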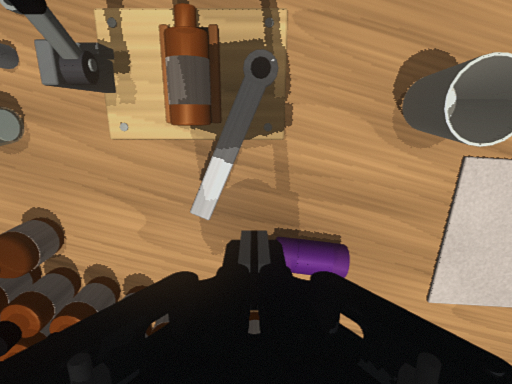

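The wrist view shows the loaded jig with its bolt at (261,67), strap tip at (202,215), neck up at (186,12) and lever at (62,35). The shut finger sits at (255,250), on the open side of the strap and clear of it. I cross-check the pose from this view.

```bash
python3 - <<'E'
from h import *
d=load('wrist')
for n,u,v,h in (('bolt',261,67,.09),('tip',202,215,.084),('BL',111,138,.012),('BR',285,137,.012),('bottle bottom',190,122,.038),('neck',185,8,.038)):
    print(n,w2jig(ray(d,u,v,h)).round(1))
a=w2jig(ray(d,202,215,.084))-w2jig(ray(d,261,67,.09));print(np.arctan2(a[0],-a[1]),np.hypot(*a[:2]))
E
```

```text
bolt [-1.5 73.7 90. ]
tip [136.8  11.5  84. ]
BL [  62.9 -105.4   12. ]
BR [ 65.9 102.8  12. ]
bottle bottom [45.4 -3.5 38. ]
neck [-64.2   0.2  38. ]
1.148000198896935 151.64686247909083
```

Call:
servo_tool(commands=[0,0,0,-0.1,4,0.9,0,0,0,0,-0.1,4,0.9,0,0,0,0,0,4,0,0,0,0,0,0,2.5,0,0,0,0,0,0,0.4,0,0,0,0,0,0,0,0,0])

```text
t: 2.6
tool_pos: [0.6217, 0.3421, 0.0724]
tool_rot: [-1.564, -0.199, 0.207]
contact_force: [-0.3, 0.4, 0.3]
opening: 0.0002
```

```bash
cat > arc.py <<'E'
from h import *
hx,hz=11,13
for a in np.arange(1.1,-.01,-.1):
    r=90;u=np.array([np.sin(a),-np.cos(a)]);n=np.array([np.cos(a),np.sin(a)])
    k=11+hx*abs(n[0])+hz*abs(n[1])
    # centre with projection r along u
    p=np.array([0,75])+r*u+k*n; print(round(a,1),p.round(0))
E
python3 arc.py; python3 - <<'E'
from h import *
yawinfo();shifts([(102,84,73)])
E
```

```text
1.1 [93. 59.]
1.0 [91. 50.]
0.9 [88. 41.]
0.8 [84. 32.]
0.7 [79. 24.]
0.6 [73. 16.]
0.5 [67.  9.]
0.4 [59.  2.]
0.3 [51. -3.]
0.2 [42. -8.]
0.1 [ 32. -12.]
-0.0 [ 22. -15.]
tool x,y,z in world [[0.967, 0.256, -0.005], [-0.005, -0.004, -1.0], [-0.256, 0.967, -0.002]]
tool in jig x: [ 1.    -0.005  0.024]
t 2.6 tcp jig [98.1 92.8 72.4] F [-0.3  0.4  0.3]
(102, 84, 73) cm [ 0.41 -0.06 -0.87]
```

Call:
servo_tool(commands=[0,0,0,-0.1,0,-0.9,0,0,0,0,-0.1,0,-0.9,0,0,0,0,-0.1,0,-0.9,0,0,0,0,-0.2,0,-0.9,0,0,0,0,-0.2,0,-0.9,0,0,0,0,-0.3,0,-0.9,0,0,0,0,-0.4,0,-0.9,0,0,0,0,0,0,0,0])

```text
t: 3.4
tool_pos: [0.6285, 0.2739, 0.082]
tool_rot: [-1.56, -0.208, 0.195]
contact_force: [-0.2, 0.6, -0.7]
opening: -0.0001
```

```bash
python3 - <<'E'
from h import *
shifts([(67,9,73)]);d=grab('wrist','wrist2.png')
E
```

```text
t 3.4 tcp jig [85.6 25.4 82. ] F [-0.2  0.6 -0.7]
(67, 9, 73) cm [-1.82  0.88 -1.69]
```

View pics/wrist2.png

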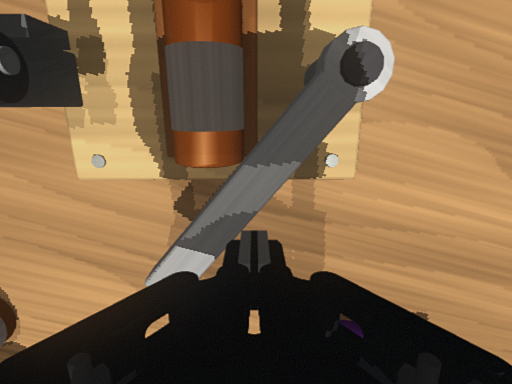

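The strap has swung to about 0.75 rad, its outer edge against the finger at (240,245). The TCP has drifted up to z 82 mm, so I lower it before pushing on.

Call:
servo_tool(commands=[0,0,0,0.3,0,0.3,0,0,0,0,0,0.5,0,0,0,0,0,0,0.4,0,0,0,0,0,0,0,0,0])

```text
t: 3.85
tool_pos: [0.6307, 0.2786, 0.0718]
tool_rot: [-1.561, -0.208, 0.197]
contact_force: [-0.5, 0.3, -0.6]
opening: -0.0001
```

```bash
python3 - <<'E'
from h import *
yawinfo();shifts([(67,9,72)])
E
```

```text
tool x,y,z in world [[0.967, 0.255, 0.007], [0.007, 0.002, -1.0], [-0.255, 0.967, -0.0]]
tool in jig x: [1.    0.007 0.025]
t 3.85 tcp jig [89.  29.3 71.8] F [-0.5  0.3 -0.6]
(67, 9, 72) cm [-2.15 -0.04 -2.09]
```

Call:
servo_tool(commands=[0,0,0,-0.5,0.1,-0.7,0,0,0,0,-0.6,0.1,-0.6,0,0,0,0,-0.6,0.1,-0.5,0,0,0,0,-0.6,0.1,-0.5,0,0,0,0,0,0,0,0])

```text
t: 4.35
tool_pos: [0.6137, 0.2488, 0.0679]
tool_rot: [-1.56, -0.211, 0.195]
contact_force: [1.1, -0.2, 0.1]
opening: -0.0002
```

```bash
python3 - <<'E'
from h import *
yawinfo();shifts([(51,-3,72)])
E
```

```text
tool x,y,z in world [[0.967, 0.256, 0.01], [0.01, 0.003, -1.0], [-0.256, 0.967, -0.0]]
tool in jig x: [1.    0.01  0.024]
t 4.35 tcp jig [64.4  5.4 67.9] F [ 1.1 -0.2  0.1]
(51, -3, 72) cm [-1.32 -0.42 -0.87]
```

Call:
servo_tool(commands=[0,0,0,-0.4,-0.3,-0.4,0,0,0,0,-0.6,-0.1,-0.4,0,0,0,0,-0.6,0,-0.3,0,0,0,0,0,0,0,0])

```text
t: 4.75
tool_pos: [0.5994, 0.2324, 0.0717]
tool_rot: [-1.56, -0.21, 0.195]
contact_force: [-0.0, -0.1, -0.3]
opening: -0.0001
```

```bash
python3 - <<'E'
from h import *
yawinfo();shifts([(32,-12,72)])
E
```

```text
tool x,y,z in world [[0.967, 0.255, 0.009], [0.009, 0.002, -1.0], [-0.255, 0.967, 0.0]]
tool in jig x: [1.    0.009 0.025]
t 4.75 tcp jig [46.1 -6.3 71.7] F [-0.  -0.1 -0.3]
(32, -12, 72) cm [-1.39 -0.05 -0.6 ]
```

Call:
servo_tool(commands=[0,0,0,-0.6,0,-0.3,0,0,0,0,-0.5,0,-0.2,0,0,0,0,-0.5,0,-0.2,0,0,0,0,0,0,0,0])

```text
t: 5.15
tool_pos: [0.5845, 0.2209, 0.0718]
tool_rot: [-1.56, -0.21, 0.195]
contact_force: [0.6, -0.5, -0.6]
opening: -0.0
```

```bash
python3 - <<'E'
from h import *
shifts([(22,-15,72)])
E
```

```text
t 5.15 tcp jig [ 28.5 -13.2  71.8] F [ 0.6 -0.5 -0.6]
(22, -15, 72) cm [-0.65 -0.03 -0.2 ]
```

Call:
servo_tool(commands=[0,0,0,-0.3,0,0,0,0,0,0,-0.3,0,0,0,0,0,0,-0.3,0,0,0])

```text
t: 5.45
tool_pos: [0.5761, 0.2178, 0.072]
tool_rot: [-1.561, -0.212, 0.194]
contact_force: [0.8, -0.2, 1.2]
opening: -0.0003
```

```bash
python3 - <<'E'
from h import *
shifts([(22,-15,72)])
d=grab('scene');f=d['frame'][195:285,270:380,::-1];cv2.imwrite('pics/s3.png',cv2.resize(f,None,fx=6,fy=6,interpolation=cv2.INTER_CUBIC))
grab('wrist','wrist3.png')
E
```

```text
t 5.45 tcp jig [ 19.6 -13.8  72. ] F [ 0.8 -0.2  1.2]
(22, -15, 72) cm [ 0.24  0.   -0.12]
```

View pics/s3.png

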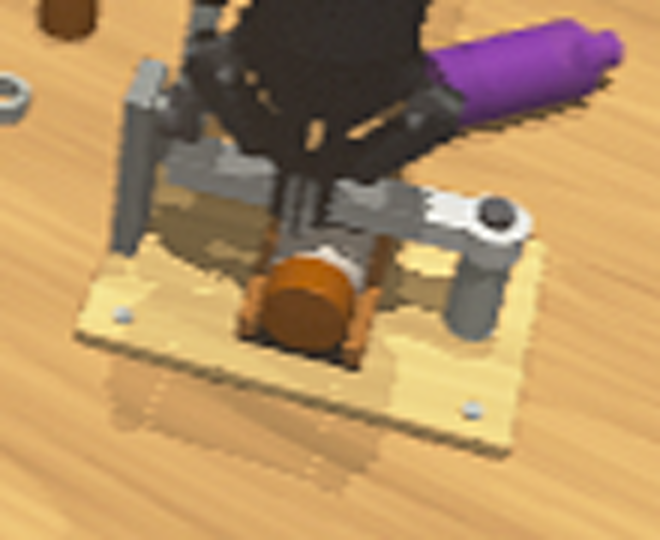

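View pics/wrist3.png

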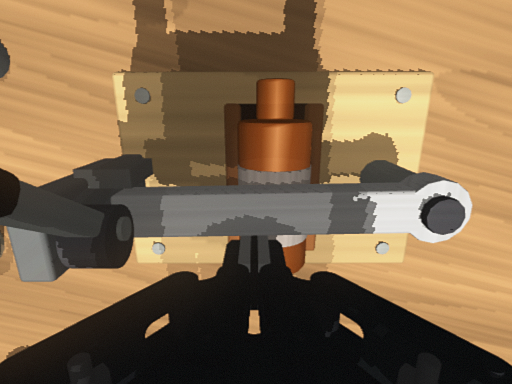

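The strap is over the bottle and nearly square, with its tip by the cam at (125,215) in the wrist view. I keep pushing in small steps until the stop gives a reaction.

Call:
servo_tool(commands=[0,0,0,-0.3,0,0,0,0,0,0,-0.3,0,0,0])

```text
t: 5.75
tool_pos: [0.5739, 0.2174, 0.0724]
tool_rot: [-1.559, -0.221, 0.185]
contact_force: [13.9, 4.4, -10.8]
opening: -0.0
```

Call:
servo_tool(commands=[0,0,0,-0.3,0,0,0,0,0,0,-0.3,0,0,0])

```text
t: 5.95
tool_pos: [0.5741, 0.2175, 0.073]
tool_rot: [-1.556, -0.234, 0.17]
contact_force: [12.2, 2.0, -8.3]
opening: -0.0004
```

```bash
python3 - <<'E'
from h import *
yawinfo();shifts([(22,-15,72)])
d=grab('wrist','wrist4.png')
P=cloud(d);J=(P[...,:2]-CJ)@RJ*1000
# strap edge fit: top pts z 80-88 , x within +-20
m=(P[...,2]>.079)&(P[...,2]<.089)&(abs(J[...,0])<22)&(J[...,1]<55)&(J[...,1]>-62)&(np.indices(J.shape[:2])[0]<235)
q=J[m];l=cv2.fitLine(q.astype(np.float32),cv2.DIST_HUBER,0,.01,.01).ravel();print(len(q),'angle',np.arctan2(l[0]*-np.sign(l[1]),abs(l[1])))
for y0 in range(-60,60,15):
    s=q[(q[:,1]>y0)&(q[:,1]<y0+15)]
    if len(s): print(y0,s[:,0].min().round(1),s[:,0].max().round(1))
E
```

```text
tool x,y,z in world [[0.966, 0.255, 0.041], [0.04, 0.011, -0.999], [-0.255, 0.967, 0.0]]
tool in jig x: [0.999 0.041 0.025]
t 5.95 tcp jig [ 17.6 -13.5  73. ] F [12.2  2.  -8.3]
(22, -15, 72) cm [ 0.44  0.12 -0.14]
10697 angle -0.025075989
-60 -16.1 5.8
-45 -15.7 6.0
-30 -15.3 6.3
-15 -15.2 6.6
0 -14.7 7.1
15 -14.6 7.4
30 -14.0 7.8
45 -13.7 8.2
```

View pics/wrist4.png

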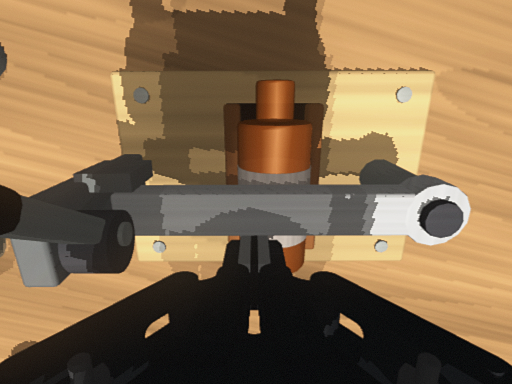

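```bash
python3 - <<'E'
from h import *
d=load('wrist')
pts={k:w2jig(ray(d,*v,.012))for k,v in dict(TL=(112,72),TR=(433,71),BR=(403,261)).items()}
for k in pts:print(k,pts[k].round(1))
e=pts['TR']-pts['TL'];print('base yaw rel',np.arctan2(-e[0],e[1]),np.hypot(*e[:2]))
P=cloud(d);v,u=np.indices(d['depth'].shape)
m=(P[...,2]>.009)&(P[...,2]<.0145)&(v>60)&(v<180)
# first base row per column
J=(P[...,:2]-CJ)@RJ*1000
xs=[];
for c in list(range(335,425,3)):
    r=np.where(m[:,c])[0]
    if len(r): xs.append(w2jig(ray(d,c,r[0],.012))[:2])
xs=np.array(xs);print(xs[::6].round(1));print(np.polyfit(xs[:,1],xs[:,0],1))
b=w2jig(ray(d,441,216,.09));print('bolt',b.round(1))
E
```

```text
TL [ -74.4 -102.1   12. ]
TR [-70.  101.5  12. ]
BR [ 67.7 101.4  12. ]
base yaw rel -0.021816280669407932 203.59104748488173
[[-71.5  39.4]
 [-71.8  50.7]
 [-71.6  62.1]
 [-71.3  73.5]
 [-71.   84.9]]
[ 2.11701293e-02 -7.27075132e+01]
bolt [-4.2 71.1 90. ]
```

The strap line and the base edge are both about 0.022–0.025 rad off my frame, so the strap sits within 0.003 rad of square to the base. Together with the 12 N stop reaction, that puts it home. I correct the frame yaw, back off and go up.

Call:
servo_tool(commands=[0,0,0,0.5,0,0,0,0,0,0.04,1.5,0,0,0,0,0,0,2,-0.2,0,0,0,0,0,0.5,-3,0,0,0,0,0,0,-4,0,0,0,0,0,0,-4,0,0,0,0,0,0,-2,0,0,0,0,0,0,0,0,0])

```text
t: 6.8
tool_pos: [0.6152, 0.2295, 0.2052]
tool_rot: [-1.561, -0.189, 0.216]
contact_force: [1.0, 0.5, 0.7]
opening: 0.0001
```

```bash
sed -i 's/^TH=np.radians(16.2)/TH=np.radians(14.95)/; s/CJ=np.array(\[.5534,.2256\])/CJ=np.array([.5515,.2252])/' h.py; python3 - <<'E'
from h import *
yawinfo();shifts([(22,-15,210)])
for n in ('scene','side','wrist'):
    d=grab(n,n+'5.png')
    P=cloud(d);J=(P[...,:2]-CJ)@RJ*1000
    m=(P[...,2]>.079)&(P[...,2]<.089)&(abs(J[...,0])<30)&(J[...,1]<55)&(J[...,1]>-62)&(d['depth']>0)
    q=J[m]
    if len(q)>20:
        l=cv2.fitLine(q.astype(np.float32),cv2.DIST_HUBER,0,.01,.01).ravel();print(n,len(q),'strap angle',-l[0]/l[1],q[:,0].min(),q[:,0].max())
    g=(abs(J[...,0])<110)&(abs(J[...,1]+76)<25)&(P[...,2]>.125)&(P[...,2]<.187)&(d['depth']>0)
    x=J[...,0][g];z=P[...,2][g]*1000
    if len(x)>10:
        l=cv2.fitLine(np.c_[x,z].astype(np.float32),cv2.DIST_HUBER,0,.01,.01).ravel();print('lever',len(x),np.arctan2(-l[0]*np.sign(l[1]),abs(l[1]))-.436,np.arctan2(-x.mean(),z.mean()-102)-.436,J[...,1][g].mean(),x.min(),z.max())
E
```

```text
tool x,y,z in world [[0.967, 0.255, -0.017], [-0.017, -0.002, -1.0], [-0.255, 0.967, 0.002]]
tool in jig x: [ 1.    -0.017  0.003]
t 6.8 tcp jig [ 62.7 -12.3 205.2] F [1.  0.5 0.7]
(22, -15, 210) cm [-4.08 -0.41 -0.29]
scene 272 strap angle 0.0043099946 -15.728315883609591 11.311507739483726
lever 124 0.09852505 0.05890282843402517 -76.80124665512352 -45.86207208073203 179.15463490092344
side 102 strap angle -0.0022540886 -18.283301395543187 10.321946375011752
lever 45 0.10326755 0.17985949830693632 -79.97187118554413 -55.06125450645862 181.45639097774847
wrist 3491 strap angle -0.0017695009 -12.142604018490069 9.41763146268254
lever 2513 0.11984366 0.07621239417838271 -76.23019834492567 -50.56046815710621 180.19217076511302
```

View pics/wrist5.png

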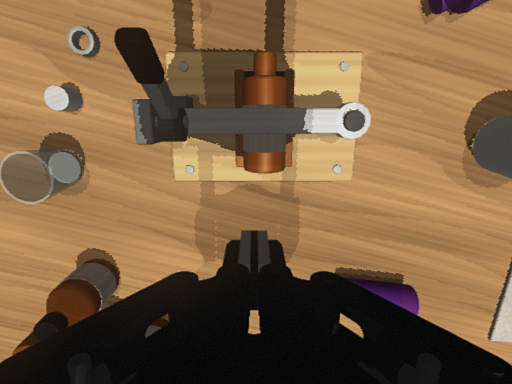

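Strap angle reads within 0.004 rad of 0 in all three views and the lever is still up, at about 0.1 rad. The wrist view shows the lever grip at (140,55) and the bottle in place at (265,120). Next is the lever.

```bash
python3 - <<'E'
from h import *
yawinfo();shifts([(20,-76,205),(15,-76,167)])
for f in np.arange(.54,1.61,.1065):
    s,c=np.sin(f),np.cos(f);print(round(f-.436,2),(-72*s+6*c+11).round(0),(102+72*c+6*s).round(0))
E
```

```text
tool x,y,z in world [[0.967, 0.255, -0.024], [-0.024, -0.004, -1.0], [-0.255, 0.967, 0.002]]
tool in jig x: [ 1.    -0.024  0.003]
t 6.95 tcp jig [ 60.3 -12.3 199.7] F [ 0.3 -0.1 -0.1]
(20, -76, 205) cm [-4.02 -0.44 -6.38]
(15, -76, 167) cm [-0.41  3.81 -0.01]
0.1 -21.0 167.0
0.21 -28.0 163.0
0.32 -34.0 159.0
0.42 -40.0 154.0
0.53 -45.0 148.0
0.64 -49.0 142.0
0.74 -53.0 135.0
0.85 -56.0 128.0
0.96 -59.0 121.0
1.06 -60.0 113.0
1.17 -61.0 106.0
```

Call:
servo_tool(commands=[0,0,-0.02,-2,0,-3.2,0,0,0,0,-2,0,-3.2,0,0,0,0,0,0,0,0])

```text
t: 7.25
tool_pos: [0.5859, 0.1552, 0.191]
tool_rot: [-1.56, -0.191, 0.219]
contact_force: [1.6, 1.2, 0.4]
opening: -0.0001
```

```bash
python3 - <<'E'
from h import *
yawinfo();shifts([(12,-76,165)])
E
```

```text
tool x,y,z in world [[0.966, 0.258, -0.018], [-0.018, -0.001, -1.0], [-0.258, 0.966, 0.003]]
tool in jig x: [ 1.    -0.018  0.   ]
t 7.25 tcp jig [ 15.2 -76.5 191. ] F [1.6 1.2 0.4]
(12, -76, 165) cm [-0.27  2.61  0.05]
```

Call:
servo_tool(commands=[0,0,-0.018,-0.1,1.3,0,0,0,0,0,-0.1,1.0,0,0,0,0,0,0,0,0,0])

```text
t: 7.55
tool_pos: [0.5801, 0.1539, 0.1607]
tool_rot: [-1.557, -0.195, 0.211]
contact_force: [0.5, 0.2, -0.0]
opening: 0.0002
```

```bash
python3 - <<'E'
from h import *
yawinfo();shifts([(-21,-76,167),(-40,-76,154)])
E
```

```text
tool x,y,z in world [[0.967, 0.256, -0.009], [-0.011, 0.003, -1.0], [-0.256, 0.967, 0.006]]
tool in jig x: [ 1.    -0.009  0.002]
t 7.55 tcp jig [  9.3 -76.2 160.7] F [ 0.5  0.2 -0. ]
(-21, -76, 167) cm [-3.03 -0.6   0.02]
(-40, -76, 154) cm [-1.89  1.32 -0.01]
```

Call:
servo_tool(commands=[0,0,0,-0.9,-0.2,0,0,0,0,0,-0.9,-0.1,0,0,0,0,0,-0.7,0,0,0,0,0,0,-0.5,0,0,0,0,0,0,0,0,0,0])

```text
t: 8.05
tool_pos: [0.5484, 0.1469, 0.1639]
tool_rot: [-1.556, -0.195, 0.214]
contact_force: [-0.1, 0.7, -0.4]
opening: -0.0
```

```bash
python3 - <<'E'
from h import *
shifts([(-28,-76,163),(-40,-76,154)])
E
```

```text
t 8.05 tcp jig [-23.2 -74.8 163.9] F [-0.1  0.7 -0.4]
(-28, -76, 163) cm [-0.48  0.09 -0.12]
(-40, -76, 154) cm [-1.19  0.91 -0.01]
```

Call:
servo_tool(commands=[0,0,0,-0.6,0.2,-0.1,0,0,0,0,-0.6,0.4,0,0,0,0,0,-0.6,0.5,0,0,0,0,0,0,0,0,0])

```text
t: 8.45
tool_pos: [0.5326, 0.1416, 0.1551]
tool_rot: [-1.556, -0.202, 0.207]
contact_force: [-0.0, 0.5, -1.0]
opening: 0.0004
```

```bash
python3 - <<'E'
from h import *
yawinfo();shifts([(-45,-76,148),(-53,-76,135)])
E
```

```text
tool x,y,z in world [[0.966, 0.258, -0.002], [-0.004, 0.005, -1.0], [-0.258, 0.966, 0.006]]
tool in jig x: [ 1.    -0.002 -0.   ]
t 8.45 tcp jig [-39.9 -75.8 155.1] F [-0.   0.5 -1. ]
(-45, -76, 148) cm [-0.51  0.71 -0.02]
(-53, -76, 135) cm [-0.8   1.3  -0.01]
```

Call:
servo_tool(commands=[0,0,0,-0.4,0.6,0,0,0,0,0,-0.4,0.7,0,0,0,0,0,-0.4,0.7,0,0,0,0,0,-0.1,0.2,0,0])

```text
t: 8.85
tool_pos: [0.5191, 0.1378, 0.1326]
tool_rot: [-1.556, -0.202, 0.207]
contact_force: [0.7, 0.3, 2.2]
opening: -0.0005
```

```bash
python3 - <<'E'
from h import *
shifts([(-56,-76,128),(-60,-76,113)]);grab('wrist','wrist6.png')
d=grab('scene');f=d['frame'][165:285,250:380,::-1];cv2.imwrite('pics/s6.png',cv2.resize(f,None,fx=5,fy=5,interpolation=cv2.INTER_CUBIC))
E
```

```text
t 8.85 tcp jig [-53.9 -76.1 132.6] F [0.7 0.3 2.2]
(-56, -76, 128) cm [-0.21  0.46  0.01]
(-60, -76, 113) cm [-0.4   1.5  -0.01]
```

View pics/s6.png

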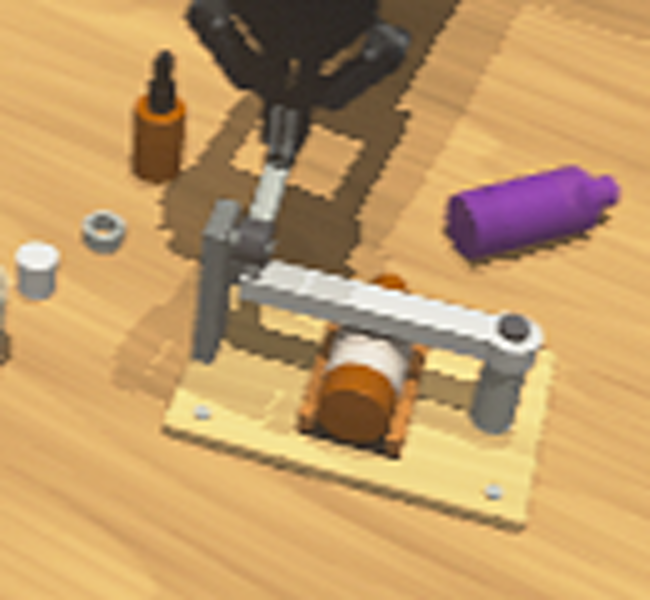

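View pics/wrist6.png

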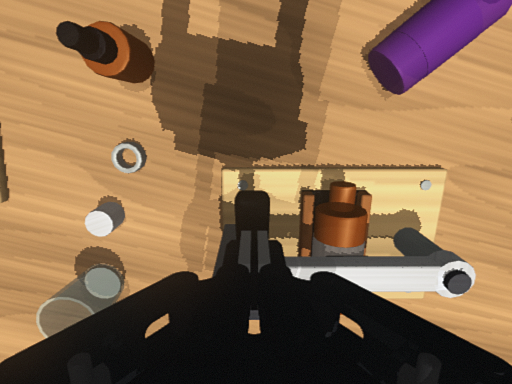

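The lever is going down under the finger: its grip tip shows at (252,205) in the wrist view, and the strap is still home. I continue to the end of travel.

Call:
servo_tool(commands=[0,0,0,-0.2,0.6,0,0,0,0,0,-0.2,0.6,0,0,0,0,0,-0.1,0.6,0,0,0,0,0,0,0.4,0,0])

```text
t: 9.35
tool_pos: [0.5131, 0.1362, 0.1094]
tool_rot: [-1.557, -0.2, 0.21]
contact_force: [-2.3, -1.0, 3.7]
opening: -0.0001
```

Call:
servo_tool(commands=[0,0,0,0,0.3,0,0,0,0,0,0,0.3,0,0,0,0,0,0,0.3,0,0])

```text
t: 9.65
tool_pos: [0.513, 0.1361, 0.1056]
tool_rot: [-1.558, -0.197, 0.213]
contact_force: [-12.2, -2.9, 22.7]
opening: -0.0
```

```bash
python3 - <<'E'
from h import *
shifts([(-61,-76,106)])
E
```

```text
t 9.65 tcp jig [-60.2 -76.1 105.6] F [-12.2  -2.9  22.7]
(-61, -76, 106) cm [-0.08 -0.04  0.01]
```

The end-stop reaction is 23 N at z 105.6 mm, where I expected the lever to be level. I hold briefly, then lift clear.

Call:
servo_tool(commands=[0,0,0,0,0.2,0,0,0,0,0,0,0.2,0,0,0,0,0,0,0,0,0,0,0,0,0,-0.5,0,0,0,0,0,0,-2,0,0,0,0,0,0,-4,0,0,0,0,0,0,-4,0,0,0,0,0,0,-3,0,0,0,0,0,3,-1,0,0,0,0,0,4,0,0,0,0,0,0,0,0,0,0])

```text
t: 10.75
tool_pos: [0.5831, 0.1551, 0.25]
tool_rot: [-1.556, -0.192, 0.219]
contact_force: [-0.6, -0.3, -0.3]
opening: 0.0001
```

```bash
python3 - <<'E'
from h import *
shifts([])
for n in ('scene','side','wrist'):
    d=grab(n,n+'7.png')
    P=cloud(d);J=(P[...,:2]-CJ)@RJ*1000;ok=d['depth']>0
    m=(P[...,2]>.079)&(P[...,2]<.089)&(abs(J[...,0])<30)&(J[...,1]<55)&(J[...,1]>-62)&ok
    q=J[m]
    if len(q)>20:
        l=cv2.fitLine(q.astype(np.float32),cv2.DIST_HUBER,0,.01,.01).ravel();print(n,'strap angle',-l[0]/l[1])
    g=(J[...,0]<-22)&(J[...,0]>-110)&(abs(J[...,1]+76)<15)&(P[...,2]>.09)&(P[...,2]<.187)&ok
    x=J[...,0][g];z=P[...,2][g]*1000
    if len(x)>10:
        l=cv2.fitLine(np.c_[x,z].astype(np.float32),cv2.DIST_HUBER,0,.01,.01).ravel();print('lever',len(x),'slope from level',l[1]/l[0],'z',z.min(),z.max(),'x',x.min())
d=load('scene');f=d['frame'][165:285,150:380,::-1];cv2.imwrite('pics/s7.png',cv2.resize(f,None,fx=3.4,fy=3.4,interpolation=cv2.INTER_CUBIC))
E
```

```text
t 10.75 tcp jig [ 12.4 -75.9 250. ] F [-0.6 -0.3 -0.3]
scene strap angle 0.0015940242
lever 81 slope from level 0.018394118 z 98.08907279291357 108.75514182313172 x -88.7675112193936
side strap angle -0.0022482472
lever 59 slope from level 0.02252094 z 93.36202708873498 109.01442356303126 x -92.42656723964276
wrist strap angle -0.0011149213
lever 1224 slope from level 0.019366404 z 99.61994722668082 108.05897510075168 x -89.56585688917113
```

View pics/s7.png

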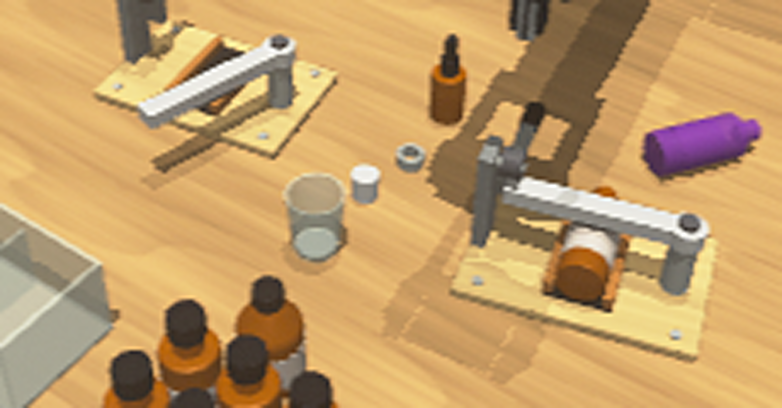

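View pics/wrist7.png

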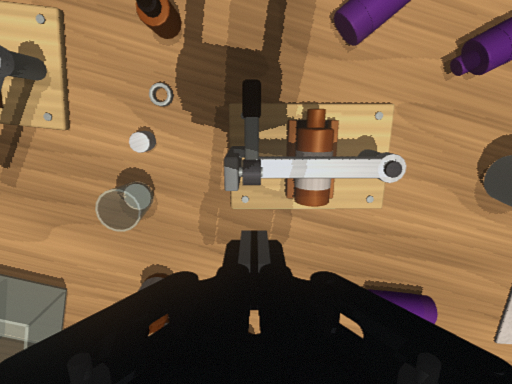

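The lever lies level (slope about 0.02), the strap is home, the bottle is in its cradle at (313,160), and the arm is clear. I hand in.

```bash
python3 -c "
from h import *
print(ticket.finish_job())"
```

```text
the job is handed in; nothing more can be done
None
```

The bottle is clamped: I pushed the loaded jig's strap home with the shut fingers, then pushed its cam lever fully down. I lifted the arm clear and handed the job in at about 11 s of the 54 s; it reports no verdict.

- **Strap:** it reads within about 0.002 rad of square to the jig in all three final views. At the stop I felt about 12–14 N sideways. The lever was still at about 0.1 rad when the strap was home.
- **Lever:** it reads level within about 0.02 rad, and I felt about 23 N at the end of its travel.
- **Bottle and surroundings:** I checked these by eye only. The bottle lies in its cradle, the empty jig's strap is still open, and the bystanders in view look untouched. The empty jig's lever was only partly in view.
- **Disagreements along the way:** my first jig yaw was about 0.022 rad off, and I corrected it using the base edge. The finger drifted up 10 mm during the strap push, so I lowered it before going on.

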